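Shut the dispenser tap and hang up the mug

TASK

The drinks dispenser's tap has been left open over the mug. With the mug still standing on the drip tray, turn the tap lever round until it is fully shut, then take the mug from under the tap and hang it by its handle on the hook of the mug stand, hanging freely and still. Leave the other things on the table where they are.

Things in the scene. Friction and masses are not known exactly. Their poses are not given: they have to be found in the camera images.
- dispenser: Fixed steel drinks dispenser: upright urn 180 dia (lid 188), 332 high; origin under the urn's centre, z up. -x points straight out from the urn through its tap and drip tray. Tray: slab 14 high, 90 to 320 mm out from the origin, 130 wide. Spout ends 200 mm out, underside 114 above the table.
- tap_axis (a point): Point on the tap lever's vertical turning axis at mid-thickness of the lever, 165 mm out from the urn's centre, 170 above the table. Axes as dispenser.
- tap (a joint): Tap lever's angle, rad: 0 = fully shut stop (lever crosswise, along the dispenser's -y), 1.571 = fully open stop (lever straight out from the urn, along the dispenser's -x, over the tray). Growing angle is clockwise seen from above. Turning it takes about 0.12 N m; it stays where it is left.
- tap_tip (a point): Near the free end of the steel lever, 86 mm from the turning axis (the end itself is at 94.5). The lever is a level flat bar 13 wide and 6 thick, its underside 167 above the table, free below from 25 to 94 mm from the axis.
- mug: The white mug with a handle, standing upright on the drip tray under the open tap: 66 outer diameter (60 at the foot), 85 high, wall 4, about 0.22 kg. Origin at the centre of its underside, z up its axis, handle at its +y: a round bar 9 thick, reaching 71.5 mm from the axis.
- mug_loop (a point): Centre of the opening of the mug's ear-shaped handle, 45 mm out from the mug's axis (+y) and 46 above its underside. The opening is about 24 wide (mug y) x 36 high (mug z), its top outer corner being the farthest out, and runs through along mug x; its top inner edge is 64 above the underside. Axes as mug. Once hung, the mug tilts and swings for about 3 s.
- stand: Fixed mug stand: wooden foot 120 x 110 x 14 high (90 mm in front of the post to 30 behind), steel post 12 dia at the origin, 200 high, and one round steel hook, 10 dia, level from the post's top along the stand's -x for 86 mm, centre line 200 above the table, then turned up at its end. Origin under the post, z up.
- hook_mid (a point): Point on the hook's centre line 55 mm from the post, 200 above the table. Axes as stand.
- hook_tip (a point): Centre of the hook's upturned end, 100 mm from the post, 213 above the table (its top is 218). Axes as stand.
- teacup: Bystander: handleless white teacup, 70 dia x 70 high, loose on the table; origin at the centre of its underside.
- caddy: Bystander: tea caddy can, 60 dia x 90 high, loose on the table; origin at the centre of its underside.
- jar: Bystander: jar, 72 dia x 100 high, loose on the table; origin at the centre of its underside.
- sharpener: Bystander: black desktop pencil sharpener, 70 x 75 x 97 high, loose on the table; origin at the centre of its underside.
- spoon: Bystander: spoon, 160 long, loose on the table; origin at its middle, lying along x.
- stapler: Bystander: stapler, 130 x 35 x 46 high, loose on the table; origin at the centre of its underside.
There are look-alikes about, which are no part of the job. Leave any orange look-alike of the mug alone. Leave any yellow look-alike of the stand alone.

How it is judged:
By the outcome, as a careful person would: the job done as asked, in the order asked, and still so for the second after the job is handed in, with the robot touching nothing.
It also fails if it takes over 67 s, if anything falls off the work surface, if the arm or the gripper's body presses on something with over 40 N, if the wrist force passes 120 N, or if a joint passes its speed limit or range.

ROBOT

A 7-joint arm with a two-finger parallel gripper is mounted at the origin on the work surface. World frame = base frame: x ahead of the robot, y to its left, z up, the work surface at z = 0. Lengths are in m, angles in rad, forces in N, time in s.
With the tool pointing down it reaches from about 0.425 to 0.95 m from the base axis. Payload 4.7 kg.
Tool frame: the origin (TCP) lies at the very end of the fingers, on their centre line; the grasp point (between the pads) lies tcp_to_grasp behind it (tcp_to_grasp is the distance from the TCP to the grasp point, in m); z points along the fingers, y is the direction in which the jaws open and shut (so a half turn about z gives the same grasp; the last joint's range is limited). The gripper opens to 87 mm and grips with 3 to 60 N. Pads are 19 mm wide; open, the fingers measure 117 mm over their backs; the gripper's body (75 mm by 190 mm) begins 51 mm behind the grasp point.
Start: joints at [-1.188, 0.469, -0.049, 1.532, 0.024, 1.141, -0.082], TCP at [0.27, 0.619, 0.223] pointing down, gripper open.
Joint ranges: [-2.59, 2.59], [-0.33, 1.99], [-1.39, 1.29], [0.1, 2.45], [-1.04, 4.18], [0.21, 1.99], [-2.66, 2.66]. Speed limits (rad/s): [2.57, 2.57, 3.14, 3.14, 3.14, 3.14, 3.14].

INTERFACE

Orientations are given as a unit quaternion [w, x, y, z].
In Python, from bench import * gives the robot as it stands. The module is installed in compiled form; this text tells all that it offers.
- The arm moves only by the shell command python3 -m inch 'ROWS' [OPENING]. ROWS is JSON, a list of rows, each an object with "offset": the shift along the tool's x, y, z in mm, a list of three; "turn": the turn about the tool's z in degrees. In form: [{"offset": [x, y, z], "turn": turn}, ...]. A call has 1 to 10 rows; each row shifts and turns the commanded pose from where the row before left it, along the tool's axes as they then stand; what a row does not reach is not made up. A row lasts 1/8 s, in which the tool goes at most 62.5 mm and 10.7 degrees, less where a joint would pass 70% of its speed; a pose out of reach is approached as far as the arm can. A call is refused whole if a number of a shift passes 62.5 or a number of a turn 10.7, either way. A call with a gripper value outside its range is refused whole. OPENING is the finger opening in mm, from 0 to 87, set as the call begins (- or left out, the last holds). The fingers move at their own pace and stop on an object; the grip force is fixed at half the most. Time passes only in rows, so rows that do not move let the fingers close. It gives the time, the measured TCP pose, the force and the opening at its end, in the units of the state.
- observe(): the state, without advancing time (a new reading comes with each control period).
- capture(name): name is "side" or "top"; returns a dict with "frame" (384x512x3 uint8, red, green, blue), "fx", "fy", "cx", "cy" (pixels), "T" (4x4, takes a point from camera to world coordinates). Camera axes: x right, y down, z forward; pixel columns grow to the right and rows downward; lengths in m; the calibration is good to about 2 mm. A picture is of the moment at which its call begins. There is no depth.
- hand_in(): hands the job in, once; it reports no verdict.
The state is a dict: "clock": time; "q": joint angles; "joint_velocities": joint speeds; "joint_efforts": joint torques, N m; "ee_pos": TCP position; "orientation": TCP orientation; "ft_force": force on the tool from outside, world axes, zero at the start; "moment": the same for the moment, N m; "finger_gap": finger opening in m.
Only numpy, scipy, OpenCV 4.12 (cv2) and the standard library are available. Lean on these libraries where they do the work, as an engineer would, in place of code of your own. Each camera call takes 0.05 s, during which the arm holds its last target. There are 200 camera calls.

## Working session

There is one attempt and no reset: what is moved stays moved. The work goes in short steps, Python scripts to look and compute and a shell command to move; the robot and the scene stay as the last step left them, time stands still between calls to the robot, and variables do not carry over. Pictures are saved under pics/ and viewed, about 8 in all and at most 12, crops included, and the job is handed in when it is done.

```bash
mkdir -p pics
cat > h.py <<'E'
from bench import *
import numpy as np, cv2
def snap(n,f):
    c=capture(n); cv2.imwrite('pics/'+f,c['frame'][:,:,::-1]); np.savez('pics/'+f+'.npz',**c); return c
def ray(c,u,v):
    T=np.array(c['T']); d=T[:3,:3]@np.array([(u-c['cx'])/c['fx'],(v-c['cy'])/c['fy'],1]); return T[:3,3],d/np.linalg.norm(d)
def onz(c,u,v,z):
    o,d=ray(c,u,v); return o+d*(z-o[2])/d[2]
def proj(c,p):
    T=np.array(c['T']); q=T[:3,:3].T@(np.array(p)-T[:3,3]); return np.array([c['fx']*q[0]/q[2]+c['cx'],c['fy']*q[1]/q[2]+c['cy']])
def tri(c1,p1,c2,p2):
    o1,d1=ray(c1,*p1);o2,d2=ray(c2,*p2)
    s=np.linalg.lstsq(np.c_[d1,-d2],o2-o1,rcond=None)[0]; a=o1+s[0]*d1;b=o2+s[1]*d2
    return (a+b)/2,np.linalg.norm(a-b)
def load(f): return {k:v for k,v in np.load('pics/'+f+'.npz').items()}
E
python3 - <<'E'
from h import *
for n in('top','side'):
    c=snap(n,n+'0.png');print(n,c['fx'],c['cx'],c['cy'],np.round(c['T'],3).tolist())
o=observe();print({k:np.round(v,3).tolist() for k,v in o.items()})
E
```

```text
top 358.0646852239252 259.8841022975763 186.85496371262352 [[0.025, -0.997, 0.079, 0.418], [-1.0, -0.026, -0.005, -0.023], [0.007, -0.079, -0.997, 1.437], [0.0, 0.0, 0.0, 1.0]]
side 433.6783210170561 254.73297798173402 189.7395396247102 [[-0.988, -0.096, 0.124, 0.322], [-0.155, 0.493, -0.856, 1.283], [0.022, -0.864, -0.502, 0.934], [0.0, 0.0, 0.0, 1.0]]
{'clock': 0.1, 'q': [-1.188, 0.469, -0.049, 1.534, 0.024, 1.141, -0.082], 'joint_velocities': [0.001, -0.002, -0.001, -0.003, -0.0, 0.001, 0.001], 'joint_efforts': [0.001, -50.917, -0.081, -23.683, -0.061, 0.034, 0.0], 'ee_pos': [0.27, 0.618, 0.222], 'orientation': [-0.0, 0.204, 0.979, -0.001], 'ft_force': [-0.21, 0.44, -0.473], 'moment': [-0.05, 0.043, 0.032], 'finger_gap': 0.087}
```

View pics/top0.png

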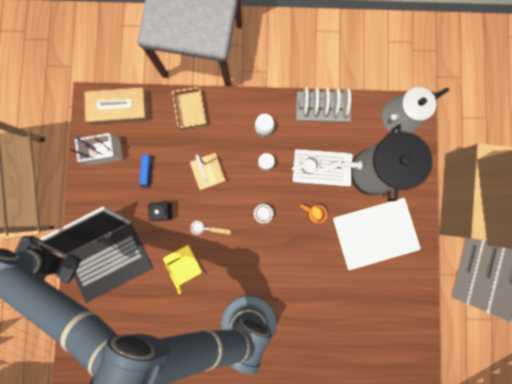

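View pics/side0.png

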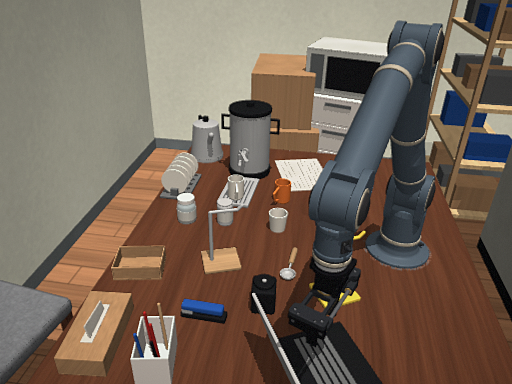

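The top view shows the dispenser at about (400,160), the tray at (322,167) with the mug at (310,165), and the wooden stand at (207,170). The orange and yellow look-alikes are at (317,213) and (183,267). Next I'll zoom in on both views.

Run:
```python
import cv2,numpy as np
a=cv2.imread('pics/top0.png')[120:220,180:440];b=cv2.imread('pics/side0.png')[135:285,170:310]
cv2.imwrite('pics/ct.png',cv2.resize(a,None,fx=3,fy=3,interpolation=cv2.INTER_CUBIC))
cv2.imwrite('pics/cs.png',cv2.resize(b,None,fx=4,fy=4,interpolation=cv2.INTER_CUBIC))
```

```text
(no output)
```

View pics/ct.png

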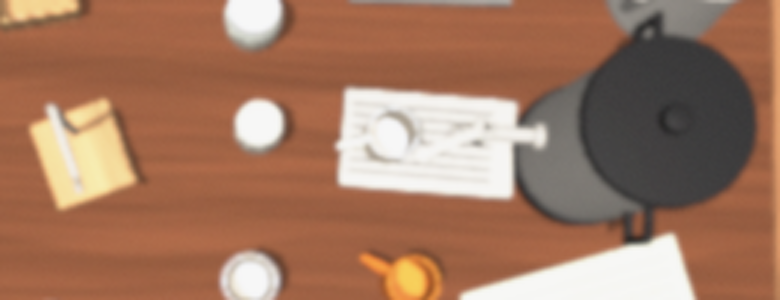

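View pics/cs.png

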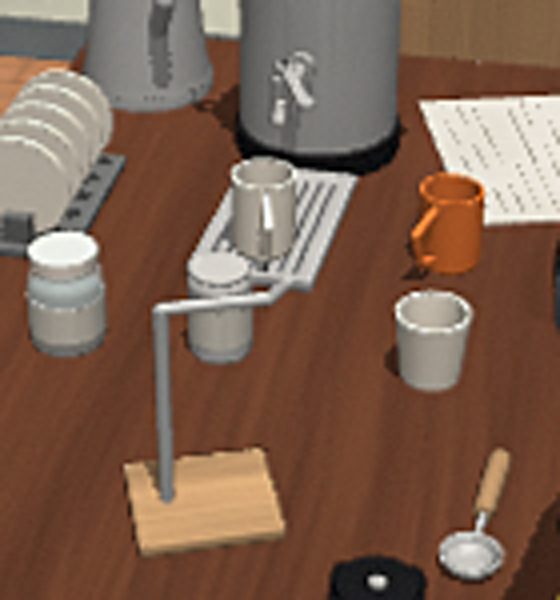

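The crops show the lever running from the axis at about ct(485,135) to its tip near ct(415,155), so it's partly open. The mug rim centre is at ct(391,136) with the handle tip at ct(340,146). The hook runs from the post at ct(50,106) to its tip at ct(78,190).

```bash
cat > m.py <<'E'
from h import *
np.set_printoptions(precision=4,suppress=True)
t=load('top0.png');s=load('side0.png')
T=lambda x,y:(180+(x+.5)/3-.5,120+(y+.5)/3-.5)
S=lambda x,y:(170+(x+.5)/4-.5,135+(y+.5)/4-.5)
tray=np.array([onz(t,*T(*p),.014) for p in [(345,88),(518,102),(513,198),(338,186)]])
print('tray',tray, [np.linalg.norm(tray[i]-tray[i-1]) for i in range(4)])
foot=np.array([onz(t,*T(*p),.014) for p in [(30,128),(107,100),(137,178),(60,210)]])
print('foot',foot,[np.linalg.norm(foot[i]-foot[i-1]) for i in range(4)])
print('foot side',np.array([onz(s,*S(*p),.014) for p in [(125,462),(265,450),(284,534),(140,550)]]))
print('rim top',onz(t,*T(391,136),.099),'side',onz(s,*S(264,172),.099), 'tri',tri(t,T(391,136),s,S(264,172)))
print('handle', onz(t,*T(340,146),.065), 'tri post',tri(t,T(50,106),s,S(161,309)),'tip',tri(t,T(79,188),s,S(291,281)))
print('lid',onz(t,*T(668,122),.332))
print('axis top',onz(t,*T(485,134),.17),'tip',onz(t,*T(415,155),.17))
print('axis side',onz(s,*S(284,77),.17), 'tip',onz(s,*S(307,102),.17))
def cen(c,u0,v0,u1,v1):
    f=cv2.cvtColor(c['frame'],cv2.COLOR_RGB2HSV)[v0:v1,u0:u1]; return f
E
python3 m.py
python3 - <<'E'
import cv2
a=cv2.imread('pics/top0.png')[145:195,285:365];b=cv2.imread('pics/side0.png')[140:210,215:265]
cv2.imwrite('pics/z.png',__import__('numpy').hstack([cv2.resize(cv2.resize(a,None,fx=5,fy=5,interpolation=cv2.INTER_CUBIC),(400,250)),cv2.copyMakeBorder(cv2.resize(b[:25],None,fx=8,fy=8,interpolation=cv2.INTER_CUBIC),0,50,0,0,cv2.BORDER_CONSTANT)]))
E
```

```text
tray [[ 0.6878 -0.1663  0.014 ]
 [ 0.675  -0.3987  0.014 ]
 [ 0.5456 -0.3926  0.014 ]
 [ 0.5556 -0.1593  0.014 ]] [np.float64(0.1323880529410813), np.float64(0.23278727108343844), np.float64(0.12952585583296947), np.float64(0.23360429484363054)]
foot [[0.6228 0.2532 0.014 ]
 [0.6632 0.1519 0.014 ]
 [0.5594 0.1084 0.014 ]
 [0.5142 0.209  0.014 ]] [np.float64(0.11721902093156665), np.float64(0.10905818056162646), np.float64(0.11251005736422535), np.float64(0.11034101087054905)]
foot side [[0.6646 0.1523 0.014 ]
 [0.5511 0.1144 0.014 ]
 [0.515  0.2191 0.014 ]
 [0.6238 0.2587 0.014 ]]
rim top [ 0.6122 -0.2166  0.099 ] side [ 0.618 -0.222  0.099] tri (array([ 0.6143, -0.2159,  0.1023]), np.float64(0.005033531515930996))
handle [ 0.6025 -0.156   0.065 ] tri post (array([0.6196, 0.1942, 0.2017]), np.float64(0.0051073470638126756)) tip (array([0.5244, 0.1554, 0.2143]), np.float64(0.003971769725249452))
lid [ 0.6007 -0.4712  0.332 ]
axis top [ 0.6073 -0.3183  0.17  ] tip [ 0.5799 -0.2352  0.17  ]
axis side [ 0.6119 -0.297   0.17  ] tip [ 0.579 -0.245  0.17 ]
```

View pics/z.png

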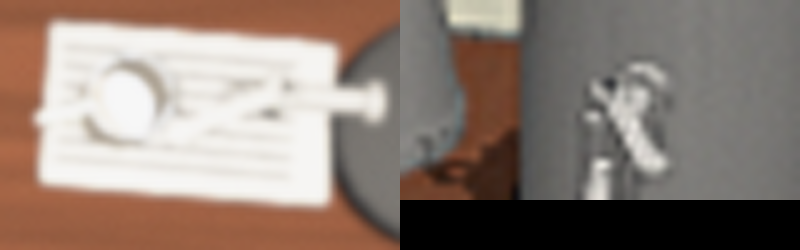

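```bash
python3 -c "
import bench;print([n for n in dir(bench) if n[0]!='_']);print(getattr(bench,'tcp_to_grasp',None))"
python3 -m inch '[{"offset":[0,0,-20],"turn":10},{"offset":[0,0,-20],"turn":10},{"offset":[0,0,-20],"turn":10},{"offset":[0,0,-20],"turn":10},{"offset":[0,0,-20],"turn":10},{"offset":[0,0,-20],"turn":6.5}]' 0
python3 -m inch '[{"offset":[-45,9.6,0],"turn":0},{"offset":[-45,9.6,0],"turn":0},{"offset":[-45,9.6,0],"turn":0},{"offset":[-45,9.6,0],"turn":0},{"offset":[-45,9.6,0],"turn":0},{"offset":[-45,9.6,0],"turn":0},{"offset":[-45,9.6,0],"turn":0},{"offset":[-45,9.6,0],"turn":0},{"offset":[-45,9.6,0],"turn":0},{"offset":[-45,9.6,0],"turn":0}]'
```

```text
['Unreachable', 'capture', 'hand_in', 'observe', 'tcp_to_grasp']
0.0187
clock: 0.85
ee_pos: [0.27, 0.6183, 0.3426]
orientation: [0.0, 0.645, 0.764, -0.001]
ft_force: [1.0, 1.4, -0.4]
finger_gap: 0.0347
clock: 2.1
ee_pos: [0.4423, 0.1902, 0.3423]
orientation: [-0.0, 0.643, 0.766, -0.0]
ft_force: [0.3, -0.1, -0.4]
finger_gap: 0.0003
```

```bash
python3 -m inch '[{"offset":[-45,9.6,0],"turn":0},{"offset":[-45,9.6,0],"turn":0},{"offset":[-45,9.6,0],"turn":0},{"offset":[-45,9.6,0],"turn":0},{"offset":[-45,9.6,0],"turn":0},{"offset":[-45,9.6,0],"turn":0},{"offset":[-45,9.6,0],"turn":0},{"offset":[-45,9.6,0],"turn":0},{"offset":[-45,9.6,0],"turn":0},{"offset":[-42,9.6,0],"turn":0}]'
python3 -m inch '[{"offset":[0,0,-0],"turn":0},{"offset":[0,0,30],"turn":0},{"offset":[0,0,30],"turn":0},{"offset":[0,0,30],"turn":0},{"offset":[0,0,30],"turn":0},{"offset":[0,0,20],"turn":0},{"offset":[0,0,20],"turn":0},{"offset":[0,0,10],"turn":0},{"offset":[0,0,15],"turn":0},{"offset":[0,0,5],"turn":0}]'
python3 - <<'E'
from h import *
a=snap('top','t1.png')['frame'][130:205,270:390,::-1];b=snap('side','s1.png')['frame'][130:215,200:320,::-1]
r=lambda i:cv2.resize(i,(400,int(i.shape[0]*400/i.shape[1])),interpolation=cv2.INTER_CUBIC)
a,b=r(a),r(b); a=cv2.copyMakeBorder(a,0,b.shape[0]-a.shape[0],0,0,cv2.BORDER_CONSTANT)
cv2.imwrite('pics/p1.png',np.hstack([a,b]))
E
```

```text
clock: 3.35
ee_pos: [0.6139, -0.2332, 0.3419]
orientation: [-0.0, 0.643, 0.766, -0.0]
ft_force: [0.6, 0.5, 0.6]
finger_gap: 0.0003
clock: 4.6
ee_pos: [0.6134, -0.2318, 0.1516]
orientation: [-0.0, 0.643, 0.766, -0.0]
ft_force: [1.1, 1.0, 0.3]
finger_gap: 0.0007
```

View pics/p1.png

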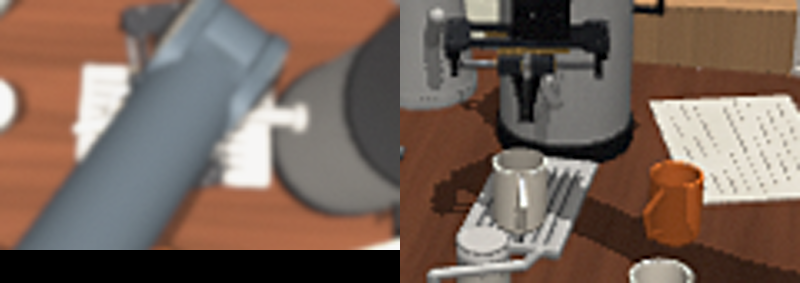

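```bash
python3 -m inch '[{"offset":[-4,-8,0],"turn":0},{"offset":[-1,-12,0],"turn":0},{"offset":[-1,-12.5,0],"turn":0},{"offset":[-3,-10,0],"turn":0},{"offset":[-3.5,-9.5,0],"turn":0},{"offset":[-7,-9,0],"turn":0},{"offset":[-7,-9,0],"turn":0},{"offset":[-6.5,-5,0],"turn":0},{"offset":[-6.5,-5,0],"turn":0},{"offset":[0,0,0],"turn":0}]'
python3 -m inch '[{"offset":[-5,-3,0],"turn":0},{"offset":[-5,-3,0],"turn":0},{"offset":[0,0,0],"turn":0}]'
```

```text
clock: 5.95
ee_pos: [0.5396, -0.2854, 0.1519]
orientation: [-0.001, 0.644, 0.765, -0.001]
ft_force: [0.4, 0.5, -0.2]
finger_gap: 0.0008
clock: 6.32
ee_pos: [0.5373, -0.2944, 0.152]
orientation: [-0.001, 0.643, 0.766, 0.001]
ft_force: [0.4, 3.4, 0.2]
finger_gap: 0.0003
```

```bash
for i in 1 2 ; do
python3 -m inch '[{"offset":[-2,0,0],"turn":0},{"offset":[0,0,0],"turn":0}]'; done
```

```text
clock: 6.58
ee_pos: [0.5374, -0.2948, 0.1519]
orientation: [-0.003, 0.643, 0.766, 0.001]
ft_force: [-0.1, 6.3, 0.6]
finger_gap: 0.0001
clock: 6.82
ee_pos: [0.5375, -0.2951, 0.1517]
orientation: [-0.004, 0.643, 0.766, 0.002]
ft_force: [-1.1, 9.8, 3.2]
finger_gap: 0.0005
```

The lever has reached its stop: the force climbs to 10 N with no further motion. I'll back off, open the gripper and look.

```bash
python3 -m inch '[{"offset":[20,0,0],"turn":0},{"offset":[20,0,0],"turn":0},{"offset":[0,0,-40],"turn":0},{"offset":[20,-15,-50],"turn":0},{"offset":[30,-20,-50],"turn":0},{"offset":[40,-20,-30],"turn":0},{"offset":[40,0,0],"turn":0},{"offset":[40,0,0],"turn":0},{"offset":[20,0,0],"turn":0},{"offset":[0,0,0],"turn":0}]' 87
python3 - <<'E'
from h import *
a=snap('top','t2.png')['frame'][130:205,280:370,::-1];b=snap('side','s2.png')['frame'][130:215,200:300,::-1]
r=lambda i:cv2.resize(i,(400,int(i.shape[0]*400/i.shape[1])),interpolation=cv2.INTER_CUBIC)
a,b=r(a),r(b); a=cv2.copyMakeBorder(a,0,b.shape[0]-a.shape[0],0,0,cv2.BORDER_CONSTANT)
cv2.imwrite('pics/p2.png',np.hstack([a,b]))
E
```

```text
clock: 8.07
ee_pos: [0.4439, -0.0818, 0.3224]
orientation: [0.0, 0.642, 0.766, 0.0]
ft_force: [0.2, -0.2, 0.7]
finger_gap: 0.0854
```

View pics/p2.png

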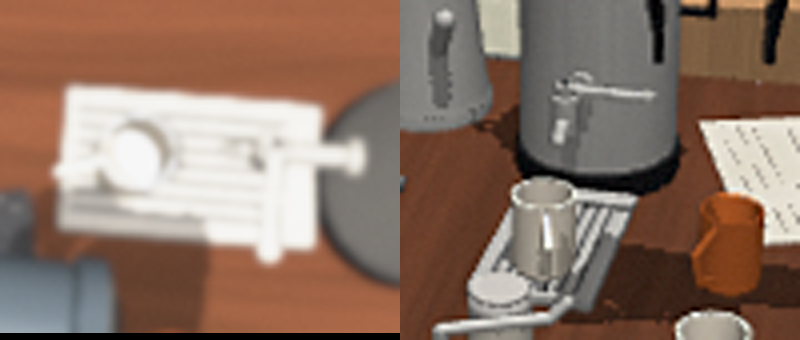

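The lever now lies crosswise, so it's shut. The mug rim is at p2(137,157) and the handle tip at (57,170).

Run:
```python
from h import *
np.set_printoptions(precision=4,suppress=True)
t=load('t2.png');s=load('s2.png')
T=lambda x,y:(280+(x+.5)/4.444-.5,130+(y+.5)/4.444-.5); S=lambda x,y:(200+(x-399.5)/4-.5,130+(y+.5)/4-.5)
print('lever',onz(t,*T(271,150),.173),onz(t,*T(268,258),.173))
print('rim',onz(t,*T(137,157),.099),onz(s,*S(546,192),.099),tri(t,T(137,157),s,S(546,192)))
print('handle',onz(t,*T(57,170),.068))
for p in [(.614,-.218,.099),(.614-.0055,-.218+.0335-.001,.099),(.602,-.149,.068),(.614,-.218,.014)]:
    a=proj(t,p);b=proj(s,p);print(p,(a[0]+.5-280)*4.444,(a[1]+.5-130)*4.444,(b[0]+.5-200)*4+400,(b[1]+.5-130)*4)
```

```text
lever [ 0.6102 -0.315   0.173 ] [ 0.5233 -0.3132  0.173 ]
rim [ 0.6125 -0.2183  0.099 ] [ 0.6161 -0.2224  0.099 ] (array([ 0.6136, -0.2177,  0.1015]), np.float64(0.0029952512549749743))
handle [ 0.6038 -0.1535  0.068 ]
(0.614, -0.218, 0.099) 137.21154359309332 155.7507653470541 547.6852497492854 194.74832499081242
(0.6085, -0.1855, 0.099) 98.84119989729355 161.1907119691068 546.8589074611715 210.76985792075948
(0.602, -0.149, 0.068) 52.244006681279565 172.4638007197784 546.2259331694095 256.9776692213238
(0.614, -0.218, 0.014) 123.28463989901756 169.05732345572787 547.6520306152095 267.3637946684705
```

```bash
python3 -m inch '[{"offset":[-41,36,0],"turn":0},{"offset":[-41,36,0],"turn":0},{"offset":[-41,36,0],"turn":0},{"offset":[-41.5,36,0],"turn":0},{"offset":[0,0,40],"turn":0},{"offset":[0,0,40],"turn":0},{"offset":[0,0,40],"turn":0},{"offset":[0,0,40],"turn":0},{"offset":[0,0,20],"turn":0},{"offset":[0,0,0],"turn":0}]'
python3 - <<'E'
from h import *
b=snap('side','s3.png')['frame'][110:210,190:290,::-1]
cv2.imwrite('pics/p3.png',cv2.resize(b,(500,500),interpolation=cv2.INTER_CUBIC))
E
```

```text
clock: 9.43
ee_pos: [0.6137, -0.2205, 0.1415]
orientation: [-0.001, 0.644, 0.765, -0.001]
ft_force: [-0.2, -0.5, 0.3]
finger_gap: 0.0868
```

View pics/p3.png

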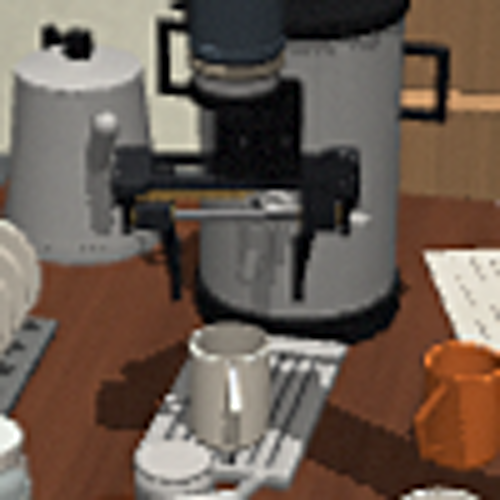

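Run:
```python
from h import *
s=load('s3.png')
for d in (-1,1):
  p=np.array([.6137,-.2205,.1415])+d*.0435*np.array([.985,.174,0]); print((proj(s,p)+.5-[190,110])*5)
print((proj(s,(.614,-.219,.099))+.5-[190,110])*5)
```

```text
[290.4395946  295.54422111]
[180.68946562 294.39451031]
[234.84491817 342.84922137]
```

```bash
python3 -m inch '[{"offset":[1,2,15],"turn":0},{"offset":[0,0,15],"turn":0},{"offset":[0,0,15],"turn":0},{"offset":[0,0,15],"turn":0},{"offset":[0,0,10],"turn":0},{"offset":[0,0,10],"turn":0},{"offset":[0,0,0],"turn":0}]'
```

```text
clock: 10.35
ee_pos: [0.6158, -0.2182, 0.0617]
orientation: [-0.001, 0.643, 0.765, -0.0]
ft_force: [-0.4, -0.6, 0.4]
finger_gap: 0.087
```

```bash
Z='x'
python3 -m inch '[{"offset":[0,0,0],"turn":0},{"offset":[0,0,0],"turn":0},{"offset":[0,0,0],"turn":0},{"offset":[0,0,0],"turn":0},{"offset":[0,0,0],"turn":0},{"offset":[0,0,0],"turn":0},{"offset":[0,0,0],"turn":0}]' 40
python3 -m inch '[{"offset":[0,0,-10],"turn":0},{"offset":[5,0,-20],"turn":0},{"offset":[20,0,-30],"turn":0},{"offset":[20,0,-30],"turn":0},{"offset":[20,0,-30],"turn":0},{"offset":[20,0,-30],"turn":0},{"offset":[0,0,-20],"turn":0},{"offset":[0,0,0],"turn":0}]'
```

```text
clock: 11.22
ee_pos: [0.617, -0.2185, 0.0631]
orientation: [0.001, 0.643, 0.766, 0.0]
ft_force: [2.1, -0.2, 3.8]
finger_gap: 0.0645
clock: 12.22
ee_pos: [0.602, -0.1347, 0.2347]
orientation: [0.001, 0.643, 0.766, 0.001]
ft_force: [-0.5, -1.1, -2.2]
finger_gap: 0.0647
```

```bash
python3 -m inch '[{"offset":[0,0,0],"turn":-6.5},{"offset":[0,0,0],"turn":-6},{"offset":[20,1,0],"turn":0},{"offset":[40,1,0],"turn":0},{"offset":[40,1,0],"turn":0},{"offset":[40,1,0],"turn":0},{"offset":[40,1,0],"turn":0},{"offset":[40,1,0],"turn":0},{"offset":[33,0,0],"turn":0},{"offset":[0,0,0],"turn":0}]'
python3 -m inch '[{"offset":[0,0,13],"turn":0},{"offset":[0,0,13],"turn":0},{"offset":[0,0,0],"turn":0}]'
python3 - <<'E'
from h import *
a=snap('top','t4.png')['frame'][140:220,180:280,::-1];b=snap('side','s4.png')['frame'][170:270,190:290,::-1]
r=lambda i:cv2.resize(i,(400,int(i.shape[0]*400/i.shape[1])),interpolation=cv2.INTER_CUBIC)
a,b=r(a),r(b); a=cv2.copyMakeBorder(a,0,b.shape[0]-a.shape[0],0,0,cv2.BORDER_CONSTANT)
cv2.imwrite('pics/p4.png',np.hstack([a,b]))
E
```

```text
clock: 13.48
ee_pos: [0.5088, 0.1041, 0.2314]
orientation: [-0.001, 0.554, 0.832, -0.001]
ft_force: [0.1, 0.0, -3.6]
finger_gap: 0.0646
clock: 13.85
ee_pos: [0.5098, 0.1002, 0.2047]
orientation: [-0.001, 0.557, 0.83, -0.002]
ft_force: [-0.5, -0.8, -1.9]
finger_gap: 0.0645
```

View pics/p4.png

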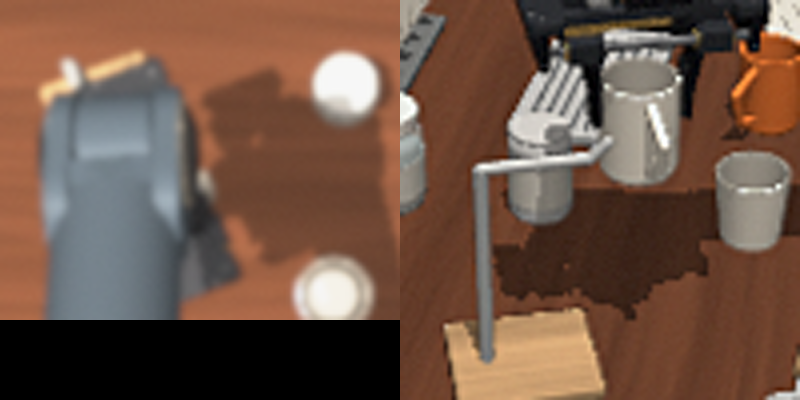

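Run:
```python
from h import *
np.set_printoptions(precision=4,suppress=True)
s=load('s4.png');S=lambda x,y:(190+(x-399.5)/4-.5,170+(y+.5)/4-.5)
P=lambda p:(np.round((proj(s,p)+.5-[190,170])*4+[400,0],1))
print('rim',onz(s,*S(642,76),.242),'mug bottom-ish')
post=np.array([.619,.194,0]);h=np.array([-.927,-.375,0])
for d,z in((0,.2),(.055,.2),(.086,.2),(.1,.213),(.1,.218),(0,.014)): print(d,z,P(post+h*d+[0,0,z]))
A=np.array([.5098,.1002,.157]);u=np.array([np.cos(np.radians(112)),np.sin(np.radians(112)),0])
for y,z in((0,85),(0,0),(71,64),(67,68),(33,25),(50,25)):print(y,z,P(A+u*y/1000+[0,0,z/1000]))
v=np.array([-u[1],u[0],0])
for k in(-.033,.033): print('rim edge',P(A+[0,0,.085]+v*k),'foot edge',P(A+v*k*.03/.033))
```

```text
rim [0.5079 0.0986 0.242 ] mug bottom-ish
0 0.2 [479.1 170.6]
0.055 0.2 [549.5 163.1]
0.086 0.2 [588.7 158.9]
0.1 0.213 [606.4 143. ]
0.1 0.218 [606.4 137.6]
0 0.014 [486.1 359.8]
0 85 [639.8  77.3]
0 0 [638.2 166.8]
71 64 [659.3 146.3]
67 68 [658.2 139.2]
33 25 [647.6 162.6]
50 25 [652.3 174.1]
rim edge [599.2  81.2] foot edge [602.4 170.7]
rim edge [680.   73.4] foot edge [673.7 163. ]
```

The hook and mug model reprojects to within 3 px in p4: hook tip (604,141), rim centre (642,76). The handle appears about 5° too far round. I'll correct that, raise 3 mm and start threading.

```bash
python3 -m inch '[{"offset":[1,0,-3],"turn":4},{"offset":[0,0,0],"turn":0},{"offset":[0,0,0],"turn":0}]'
python3 -m inch '[{"offset":[0.5,8,0],"turn":0},{"offset":[0.5,8,0],"turn":0},{"offset":[0.5,8,0],"turn":0},{"offset":[0.5,8,0],"turn":0},{"offset":[0.5,8,0],"turn":0},{"offset":[0,0,0],"turn":0},{"offset":[0,0,0],"turn":0}]'
python3 - <<'E'
from h import *
b=snap('side','s5.png')['frame'][175:245,200:280,::-1]
cv2.imwrite('pics/p5.png',cv2.resize(b,(640,560),interpolation=cv2.INTER_CUBIC))
E
```

```text
clock: 14.32
ee_pos: [0.5105, 0.1025, 0.2097]
orientation: [0.0, 0.585, 0.811, 0.0]
ft_force: [0.5, -0.7, -1.6]
finger_gap: 0.0647
clock: 15.2
ee_pos: [0.5473, 0.1173, 0.2094]
orientation: [-0.0, 0.585, 0.811, -0.0]
ft_force: [0.6, -0.7, -3.2]
finger_gap: 0.0645
```

View pics/p5.png

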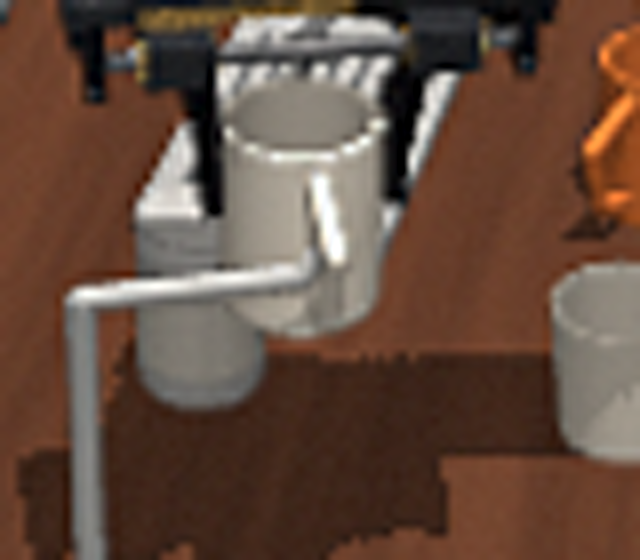

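The handle bar now sits in front of the hook's upturned end (p5 ≈ (330,255)), with the hook between the bar and the mug wall and no contact force. I'll continue inwards.

```bash
python3 -m inch '[{"offset":[0.5,8,0],"turn":0},{"offset":[0.5,8,0],"turn":0},{"offset":[0,0,0],"turn":0}]'
python3 -m inch '[{"offset":[0.5,8,0],"turn":0},{"offset":[0.5,8,0],"turn":0},{"offset":[0.5,7,0],"turn":0},{"offset":[0,0,0],"turn":0},{"offset":[0,0,0],"turn":0}]'
python3 -m inch '[{"offset":[0,0,5],"turn":0},{"offset":[0,0,5],"turn":0},{"offset":[0,0,3],"turn":0},{"offset":[0,0,2],"turn":0},{"offset":[0,0,0],"turn":0},{"offset":[0,0,0],"turn":0}]'
```

```text
clock: 15.62
ee_pos: [0.5631, 0.124, 0.2095]
orientation: [0.0, 0.585, 0.811, 0.0]
ft_force: [-0.3, -0.1, -2.2]
finger_gap: 0.0647
clock: 16.25
ee_pos: [0.5836, 0.132, 0.2094]
orientation: [-0.0, 0.585, 0.811, -0.0]
ft_force: [0.4, 0.2, -2.1]
finger_gap: 0.0651
clock: 17.0
ee_pos: [0.5839, 0.1322, 0.1947]
orientation: [0.0, 0.585, 0.811, 0.0]
ft_force: [-0.9, 0.2, -2.4]
finger_gap: 0.0647
```

```bash
for i in 1 2 3; do
python3 -m inch '[{"offset":[0,0,2],"turn":0},{"offset":[0,0,0],"turn":0},{"offset":[0,0,0],"turn":0}]'; done
python3 - <<'E'
from h import *
b=snap('side','s6.png')['frame'][175:245,200:280,::-1]
cv2.imwrite('pics/p6.png',cv2.resize(b,(640,560),interpolation=cv2.INTER_CUBIC))
E
```

```text
clock: 17.38
ee_pos: [0.5838, 0.1322, 0.1925]
orientation: [-0.0, 0.585, 0.811, 0.0]
ft_force: [0.4, -0.2, -3.0]
finger_gap: 0.0649
clock: 17.75
ee_pos: [0.5838, 0.1322, 0.1905]
orientation: [-0.0, 0.585, 0.811, -0.0]
ft_force: [0.2, -0.9, -2.5]
finger_gap: 0.0642
clock: 18.12
ee_pos: [0.584, 0.1323, 0.1889]
orientation: [0.0, 0.585, 0.811, 0.0]
ft_force: [0.7, 0.2, 0.9]
finger_gap: 0.0648
```

View pics/p6.png

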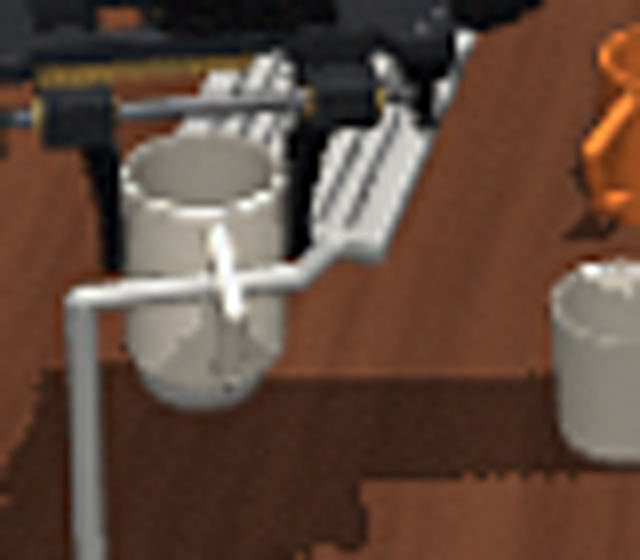

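The handle is round the hook, and it made contact at the expected height. I'll release it.

```bash
python3 -m inch '[{"offset":[0,0,0],"turn":0},{"offset":[0,0,0],"turn":0},{"offset":[0,0,0],"turn":0},{"offset":[0,0,0],"turn":0},{"offset":[0,0,0],"turn":0},{"offset":[0,0,0],"turn":0},{"offset":[0,0,0],"turn":0},{"offset":[0,0,0],"turn":0},{"offset":[0,0,0],"turn":0},{"offset":[0,0,0],"turn":0}]' 87
python3 -m inch '[{"offset":[0,0,0],"turn":0},{"offset":[0,0,0],"turn":0},{"offset":[0,0,0],"turn":0},{"offset":[0,0,0],"turn":0},{"offset":[0,0,0],"turn":0},{"offset":[0,0,0],"turn":0},{"offset":[0,0,0],"turn":0},{"offset":[0,0,0],"turn":0},{"offset":[0,0,0],"turn":0},{"offset":[0,0,0],"turn":0}]' 
python3 -m inch '[{"offset":[0,0,0],"turn":0},{"offset":[0,0,0],"turn":0},{"offset":[0,0,0],"turn":0},{"offset":[0,0,0],"turn":0},{"offset":[0,0,0],"turn":0},{"offset":[0,0,0],"turn":0},{"offset":[0,0,0],"turn":0},{"offset":[0,0,0],"turn":0},{"offset":[0,0,0],"turn":0},{"offset":[0,0,0],"turn":0}]'
python3 - <<'E'
from h import *
b=snap('side','s7.png')['frame'][170:260,180:300,::-1]
cv2.imwrite('pics/p7.png',cv2.resize(b,(720,540),interpolation=cv2.INTER_CUBIC))
E
```

```text
clock: 19.42
ee_pos: [0.5838, 0.1322, 0.1885]
orientation: [-0.0, 0.585, 0.811, 0.0]
ft_force: [-0.2, -0.2, -0.1]
finger_gap: 0.0871
clock: 20.68
ee_pos: [0.5838, 0.1322, 0.1885]
orientation: [-0.0, 0.585, 0.811, 0.0]
ft_force: [0.5, -1.2, 0.0]
finger_gap: 0.0869
clock: 21.92
ee_pos: [0.5838, 0.1322, 0.1885]
orientation: [-0.0, 0.585, 0.811, 0.0]
ft_force: [1.4, -0.8, -0.8]
finger_gap: 0.0868
```

View pics/p7.png

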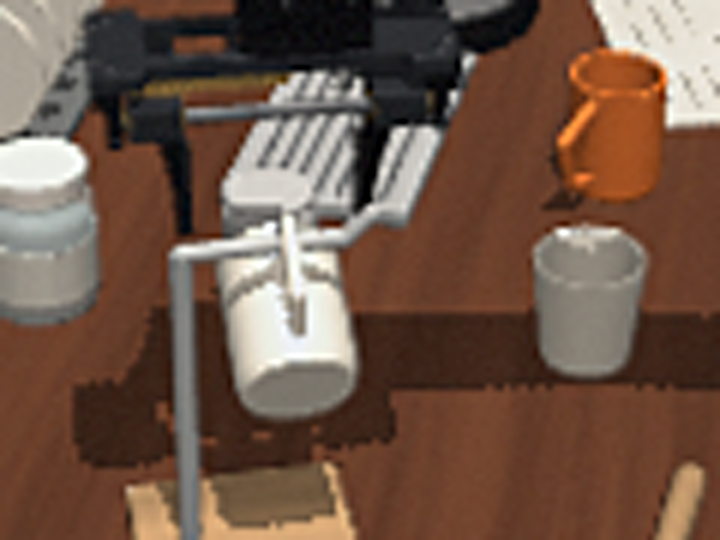

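The mug hangs from the hook by its handle, tilted as expected and well clear of the fingers. I'll raise the gripper straight up, then check that nothing moves.

```bash
python3 -m inch '[{"offset":[0,0,-10],"turn":0},{"offset":[0,0,-20],"turn":0},{"offset":[0,0,-30],"turn":0},{"offset":[0,0,-40],"turn":0},{"offset":[0,0,-40],"turn":0},{"offset":[0,0,-20],"turn":0},{"offset":[-40,0,0],"turn":0},{"offset":[-40,0,0],"turn":0},{"offset":[-40,0,0],"turn":0},{"offset":[-40,0,0],"turn":0}]'
python3 -m inch '[{"offset":[-20,0,0],"turn":0},{"offset":[0,0,0],"turn":0},{"offset":[0,0,0],"turn":0},{"offset":[0,0,0],"turn":0},{"offset":[0,0,0],"turn":0},{"offset":[0,0,0],"turn":0},{"offset":[0,0,0],"turn":0},{"offset":[0,0,0],"turn":0},{"offset":[0,0,0],"turn":0},{"offset":[0,0,0],"turn":0}]'
python3 - <<'E'
from h import *
snap('side','s8.png')
E
python3 -m inch '[{"offset":[0,0,0],"turn":0},{"offset":[0,0,0],"turn":0},{"offset":[0,0,0],"turn":0},{"offset":[0,0,0],"turn":0},{"offset":[0,0,0],"turn":0},{"offset":[0,0,0],"turn":0},{"offset":[0,0,0],"turn":0},{"offset":[0,0,0],"turn":0}]'
python3 - <<'E'
from h import *
a=snap('side','s9.png')['frame'].astype(int);b=load('s8.png')['frame'].astype(int);z=load('s0.png')['frame'] if 0 else load('side0.png')['frame'].astype(int)
d=lambda p,q,r:(np.abs(p-q).max(2)[r]>40).sum()
R=np.s_[195:245,205:250]; print('motion at mug',d(a,b,R),'max',np.abs(a-b)[R].max())
i=a[:,:,::-1].astype(np.uint8);cv2.imwrite('pics/p9.png',cv2.resize(i[130:310,120:360],(800,600),interpolation=cv2.INTER_CUBIC))
E
```

```text
clock: 23.22
ee_pos: [0.6346, -0.0208, 0.3494]
orientation: [0.0, 0.585, 0.811, 0.0]
ft_force: [0.7, -0.4, 0.5]
finger_gap: 0.0869
clock: 24.48
ee_pos: [0.6406, -0.0386, 0.3485]
orientation: [-0.0, 0.585, 0.811, 0.0]
ft_force: [0.2, -0.5, -0.9]
finger_gap: 0.0867
clock: 25.52
ee_pos: [0.6406, -0.0386, 0.3485]
orientation: [-0.0, 0.585, 0.811, 0.0]
ft_force: [-1.0, 0.3, 0.1]
finger_gap: 0.0872
motion at mug 0 max 10
```

Run:
```python
from h import *
F=lambda f:load(f)['frame'].astype(int)
a,s7,z,s2=F('s9.png'),F('s7.png'),F('side0.png'),F('s2.png')
print('mug vs s7',(np.abs(a-s7).max(2)[205:242,208:242]>40).sum())
for n,(u,v,w,h) in dict(jar=(176,192,22,32),caddy=(217,197,16,28),cup=(267,207,24,26),sharp=(250,274,28,40),spoon=(280,246,18,34),stapler=(178,298,50,24),lever=(234,145,35,14)).items():
    print(n,'vs start',(np.abs(a-z).max(2)[v:v+h,u:u+w]>60).sum(),'vs after-shut',(np.abs(a-s2).max(2)[v:v+h,u:u+w]>60).sum(),'of',w*h)
```

```text
mug vs s7 258
jar vs start 3 vs after-shut 2 of 704
caddy vs start 157 vs after-shut 161 of 448
cup vs start 1 vs after-shut 0 of 624
sharp vs start 0 vs after-shut 0 of 1120
spoon vs start 0 vs after-shut 0 of 612
stapler vs start 0 vs after-shut 0 of 1200
lever vs start 35 vs after-shut 2 of 490
```

Run:
```python
from h import *
for f in('s7.png','s8.png','s9.png'):
    g=load(f)['frame'][195:250,200:250].astype(int)
    m=((g.max(2)-g.min(2)<35)&(g.min(2)>95)).astype(np.uint8)
    n,l,st,c=cv2.connectedComponentsWithStats(m); i=1+st[1:,4].argmax(); print(f,st[i],c[i].round(1))
    if f!='s8.png': print('\n'.join(''.join('#' if v else '.' for v in r) for r in m))
```

```text
s7.png [   8    0   42   55 1090] [26.9 21.2]
....................###################.....######
...................####################.....######
...................########.###########....#######
..................####################.....#######
..................#####################....##.####
.................######################....#######
.................######################...########
.................######################...########
.................######################...#######.
.................######################..########.
.................##..##################.########..
.................#######...######.....##########..
..................###############....#####........
....................#####################.........
...................#####################..........
.............#########################............
.........###########################..............
........###########.################..............
........####....####################..............
.........###....#####################.............
........####....##################
[... 3947 characters left out ...]
.......#################.............
.........###.........##############...............
.........###...........#########..................
..........##......................................
.........###......................................
..........##......................................
..........###.....................................
..........###.....................................
..........###.....................................
..........###.....................................
..........###.....................................
..........###.....................................
..........###.....................................
..........###.....................................
```

The mug's outline hasn't changed since the gripper left, so the earlier difference was only shading. I'll hand in.

```bash
python3 -c "
from bench import *
print(hand_in())"
```

```text
the job is handed in; nothing more can be done
None
```

I shut the tap with the mug still on the drip tray, then hung the mug by its handle on the stand's hook. The job was handed in at about 25.6 s of the 67 s allowed.

- **Tap:** I pushed the lever with closed fingers until it hit its stop, where the force rose to about 10 N with no further motion. The picture afterwards showed it lying crosswise, and it had not moved since when I checked at the end.
- **Mug:** The side view showed it hanging by its handle, tilted and clear of the fingers. After I moved the gripper away, two pictures about 1 s apart showed no motion at the mug.
- **Other things:** The jar, teacup, sharpener, spoon and stapler matched their starting image. The caddy check was inconclusive: about a third of its pixels changed, probably because the hanging mug now overlaps it in that view. The arm recorded no unexpected contact.
- **Checks that disagreed:**
  - The two cameras differed by about 4 mm on the mug's position before the grasp. I used a value between them.
  - The mug region differed from the picture taken just after release. The outline was the same, so I took it to be shading from the gripper leaving.
  - The last picture could not be viewed because I had reached the 12-picture limit, so the final check was from pixel data only.

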